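# Level the dipper rack in the pastry kitchen

### The job

Hang the two large measuring dippers on the pivoting bar by their hooks, one after the other, one at each end between the pair of collars there, so that the bar comes to rest level. Leave the small dipper standing where it is.

Things in the scene. Friction and masses are not known exactly. Their poses are not given: they have to be found in the camera images.
- dipper_a: Large steel measuring dipper, upright: flat-bottomed cup, diameter 64, height 56. Handle strap (14 wide in y) rises at its -x side, bends over the cup's axis into a roof-shaped hook open to +x: peak z 130, lip at x +16 ends at z 103; a hung 12 mm rod's axis lies at z 120, x 0. On the peak a black grip 18 (x) x 14 (y), z 130 to 182, over the centre of mass. 200 g. Origin: centre of underside, z up.
- dipper_b: The other large steel measuring dipper, the same as dipper_a in size, shape, mass (within 4 percent) and axes. The two may go at either end. Between the hook's lip (z 103 mm) and the cup's rim (z 56 mm) the space is open, so the bar can pass in from the dipper's +x; then lower the dipper to seat the hook.
- dipper_small: Small steel dipper of the same make, about 90 g, standing upright, not to be hung: cup diameter 44 mm, height 34 mm, black grip from 85 to 137 mm above its underside. Origin: centre of the cup's underside, z up.
- bar: Round steel bar, diameter 12, length 360, axis z 210 mm. Origin: its middle, at the pivot; y along it (+y robot's left), x away from robot = pivot axis. Hanging places y +130 and -130, each between dark collars (diameter 22, 4 thick, at 110 and 150). Sprung level; one large dipper tips it to its stop, 10 degrees (places -/+22 mm); equal loads level it. Fixed post 35 to 55 mm behind its middle, 227 high.

How it is judged:
By the outcome, as a careful person would: the job done as asked, in the order asked, and still so for the second after the job is handed in, with the robot touching nothing.
It also fails if it takes over 61 s, if anything falls off the work surface, if the arm or the gripper's body presses on something with over 40 N, if the wrist force passes 120 N, or if a joint passes its speed limit or range.

### The arm

A 6-joint arm with a two-finger parallel gripper is mounted at the origin on the work surface. World frame = base frame: x ahead of the robot, y to its left, z up, the work surface at z = 0. Lengths are in m, angles in rad, forces in N, time in s.
With the tool pointing down it reaches from about 0.225 to 0.875 m from the base axis. Payload 3.4 kg.
Tool frame: the origin (TCP) lies midway between the tips of the shut fingers; the grasp point (between the pads) lies 19 mm behind it; z points along the fingers, y is the line along which they close (so a half turn about z gives the same grasp; the last joint's range is limited). The gripper opens to 85 mm and grips with 20 to 120 N. Pads are 22 mm wide; open, the fingers measure 114 mm over their backs; the gripper's body (76 mm by 85 mm) begins 54 mm behind the grasp point. The pads swing forward as they close: fully open they stand 13 mm farther back than shut.
Start: joints at [-1.238, 0.276, 1.505, -0, 1.361, -0.121], TCP at [0.252, -0.517, 0.231] pointing down, gripper open.
Joint ranges: [-2.89, 2.89], [-0.75, 2.08], [0.22, 2.7], [-1.18, 4.32], [0.11, 2.71], [-2.7, 2.7]. Speed limits (rad/s): [2.57, 2.57, 3.14, 3.14, 3.14, 3.14].

### API

Orientations are given as a unit quaternion [w, x, y, z].
In Python, from rig import * gives the robot as it stands.
- The arm moves only by the tool apply_moves, never from a script. Its argument "steps" is one flat list of numbers, 4 for each row, row after row: the shift along the world's x, y, z in cm, then the turn about the world's z in degrees. A call has 1 to 8 rows; each row is the pose to reach, as a shift and turn from the pose commanded when the call began; what a row does not reach only later rows make up. A row lasts 1/12 s, in which the tool goes at most 41.7 mm and 7.16 degrees, less where a joint would pass 70% of its speed; a pose out of reach is approached as far as the arm can. A call with a gripper value outside its range is refused whole. "jaw" is the closure in counts, from 0 (fully open) to 255 (shut), set as the call begins (left out, the last holds). The fingers move at their own pace and stop on an object; "newtons" is the grip in N (left out, the last holds). Time passes only in rows, so rows that repeat a pose let the fingers close. It gives the time, the measured TCP pose, the force, the opening and the grip force at its end, in the units of the state.
- get_state(): the state, without advancing time (a new reading comes with each control period).
- get_image(name): name is "side" or "top" or "wrist"; returns the picture (420x560x3 uint8, red, green, blue); there is no depth.
- calibration(name): a dict with "fx", "fy", "cx", "cy" (pixels), "xyz" and "rotation" of the camera in the world. Camera axes: x right, y up, looking along -z (the intrinsics and any distortion apply to the point x, -y, -z); pixel columns grow to the right and rows downward; lengths in m; the calibration is good to about 2 mm. A picture is of the moment at which its call begins: read the wrist's pose just before it. calibration takes no time and is no camera call; for the wrist camera it gives the pose at the moment of the call.
- sign_off(): hands the job in; it is judged then, once.
The state is a dict: "clock": time; "qpos": joint angles; "qd": joint speeds; "effort": joint torques, N m; "position": TCP position; "ee_rot": TCP orientation; "contact_force": force on the tool from outside, world axes, zero at the start; "moment": the same for the moment, N m; "width": finger opening in m; "gripper_force": force on a finger pad.
Only numpy, scipy, OpenCV 4.12 (cv2) and the standard library are available. Lean on these libraries where they do the work, as an engineer would, in place of code of your own. Each camera call takes 0.05 s, during which the arm holds its last target. There are 200 camera calls.

## Working session

There is one attempt and no reset: what is moved stays moved. The work goes in short steps, Python scripts to look and compute and a tool call to move; the robot and the scene stay as the last step left them, time stands still between calls to the robot, and variables do not carry over. Pictures are saved under pics/ and viewed, at most 10 in all, crops included, and the job is handed in when it is done.

Besides the shell and the picture viewer there is one more tool, called after "Emit:" by a JSON object that holds its "fn" and its "kwargs". apply_moves: Moves the arm, as the interface text tells. Its arguments: {"type":"object","properties":{"steps":{"type":"array","items":{"type":"number"}},"jaw":{"type":"number"},"newtons":{"type":"number"}},"required":["steps"]}

```bash
mkdir -p pics; ls; python3 - <<'E'
from rig import *
import cv2,numpy as np
for n in ["top","side"]:
    cv2.imwrite(f"pics/{n}0.png",get_image(n)[:,:,::-1]); print(n,calibration(n))
s=get_state();print(s)
E
```

```text
pics
top {'fx': 452.89061725980685, 'fy': 452.89061725980685, 'cx': 282.08557756232346, 'cy': 208.2909545045297, 'xyz': array([0.42314313, 0.01767494, 1.05124293]), 'rotation': array([-0.6968209 , -0.04615162,  0.06193904,  0.71307378])}
side {'fx': 424.29222269245673, 'fy': 424.29222269245673, 'cx': 282.4692429435988, 'cy': 208.85248132486427, 'xyz': array([0.25455786, 0.41133765, 0.72708045]), 'rotation': array([-0.26750081, -0.10607671,  0.32752421,  0.89995497])}
{'clock': 0.1, 'qpos': array([-1.23801777e+00,  2.76504250e-01,  1.50603016e+00,  1.48934699e-05,
        1.36070943e+00, -1.21015866e-01]), 'qd': array([-0.00135829,  0.00010295, -0.00179651, -0.00180549, -0.00079243,
       -0.0008807 ]), 'effort': array([ 1.44452159e-03, -4.17701018e+01, -2.46404994e+01, -6.99952898e-05,
        5.83266563e-03, -4.01855615e-06]), 'position': array([ 0.25189928, -0.51634415,  0.23053249]), 'ee_rot': array([-8.21740336e-04,  9.74369092e-01,  2.24953752e-01, -8.00108500e-05]), 'contact_force': array([0.93500232, 0.24868611, 1.02346224]), 'moment': array([ 0.00194293,  0.01089805, -0.03043982]), 'gripper_force': 0.0, 'width': 0.08538994086624417}
```

View pics/top0.png

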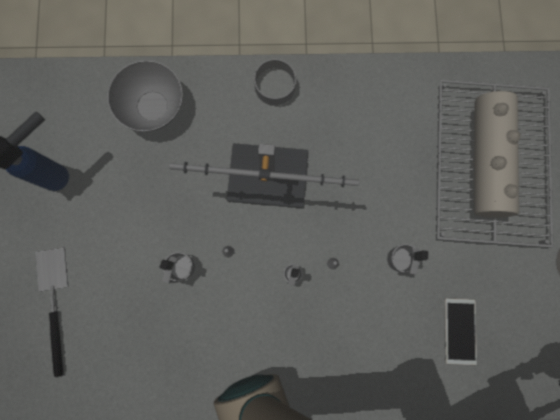

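View pics/side0.png

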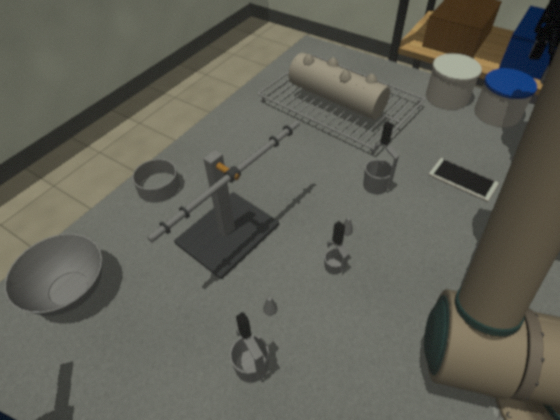

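```bash
cat > h.py <<'E'
import numpy as np, cv2
from rig import *
from scipy.spatial.transform import Rotation as R
def cal(n):
    c=calibration(n);q=c['rotation'];return c,R.from_quat([q[1],q[2],q[3],q[0]]).as_matrix()
def ray(n,u,v,C=None):
    c,M=C or cal(n);d=M@np.array([(u-c['cx'])/c['fx'],-(v-c['cy'])/c['fy'],-1]);return np.array(c['xyz']),d
def onz(n,u,v,z,C=None):
    o,d=ray(n,u,v,C);return o+d*(z-o[2])/d[2]
def proj(n,p,C=None):
    c,M=C or cal(n);q=M.T@(np.array(p)-c['xyz']);return np.array([c['cx']+c['fx']*q[0]/-q[2],c['cy']-c['fy']*q[1]/-q[2]])
def tri(*obs):
    A=np.zeros((3,3));b=np.zeros(3);rs=[ray(*o) for o in obs]
    for o,d in rs:
        d=d/np.linalg.norm(d);P=np.eye(3)-np.outer(d,d);A+=P;b+=P@o
    p=np.linalg.solve(A,b);return p.round(4),[float(np.linalg.norm(np.cross(p-o,d/np.linalg.norm(d))).round(4)) for o,d in rs]
def crop(im,x,y,w,h,s):
    im=cv2.resize(im[y:y+h,x:x+w],None,fx=s,fy=s,interpolation=cv2.INTER_CUBIC)
    return np.clip((im/255.)**.6*255,0,255).astype(np.uint8)
E
python3 - <<'E'
from h import *
t=cv2.imread('pics/top0.png');s=cv2.imread('pics/side0.png')
a=[crop(t,150,235,66,50,6),crop(t,375,230,66,50,6),crop(s,215,305,66,50,6),crop(s,350,115,66,80,6)[:300]]
a[3]=crop(s,350,118,66,75,4);a[3]=cv2.copyMakeBorder(a[3],0,0,0,396-264,0)
a=[cv2.resize(i,(396,300)) if i.shape[1]!=396 or i.shape[0]!=300 else i for i in [a[0],a[1],crop(s,215,305,66,50,6),crop(s,345,118,99,75,4)]]
cv2.imwrite('pics/c1.png',np.vstack([np.hstack(a[:2]),np.hstack(a[2:])]))
E
```

```text
(no output)
```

View pics/c1.png

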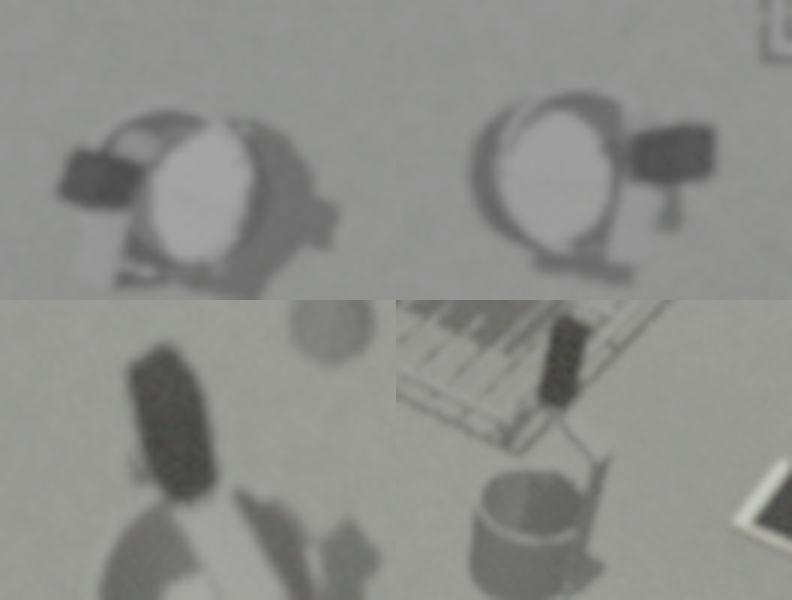

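```bash
python3 - <<'E'
from h import *
print('gripL',tri(('top',167,265),('side',243.7,325.5)))
print('gripR',tri(('top',421,255.8),('side',386.75,133.5)))
print('rimL',onz('top',178/6+150,190/6+235,.056),'rimR',onz('top',(548-396)/6+375,172/6+230,.056))
print('small',onz('top',296,272,.11))
g=cv2.cvtColor(cv2.imread('pics/top0.png'),6)
a=onz('top',170,167,.21);b=onz('top',357,182,.21);print('bar',a,b,(a+b)/2,np.linalg.norm(a-b),np.degrees(np.arctan2(*(a-b)[:2]))) 
for u,v in [(185,168),(206,169.5),(323,179.5),(344,181)]:print(onz('top',u,v,.21))
t=cv2.imread('pics/top0.png');s=cv2.imread('pics/side0.png')
cv2.imwrite('pics/c2.png',np.vstack([crop(t,160,135,200,60,4),crop(s,140,115,200,90,4)]))
E
```

```text
gripL (array([0.4546, 0.2243, 0.1539]), [0.0009, 0.0009])
gripR (array([ 0.4604, -0.2778,  0.1528]), [0.0005, 0.0005])
rimL [0.45298138 0.2189562  0.056     ] rimR [ 0.45879248 -0.26368462  0.056     ]
small [ 0.43470407 -0.03059461  0.11      ]
bar [0.63646947 0.20788925 0.21      ] [ 0.60023868 -0.14661901  0.21      ] [0.61835408 0.03063512 0.21      ] 0.3563548482038896 5.835377066262371
[0.63396829 0.179547   0.21      ]
[0.63026898 0.13983438 0.21      ]
[ 0.60640335 -0.08196184  0.21      ]
[ 0.60268249 -0.12189016  0.21      ]
```

View pics/c2.png

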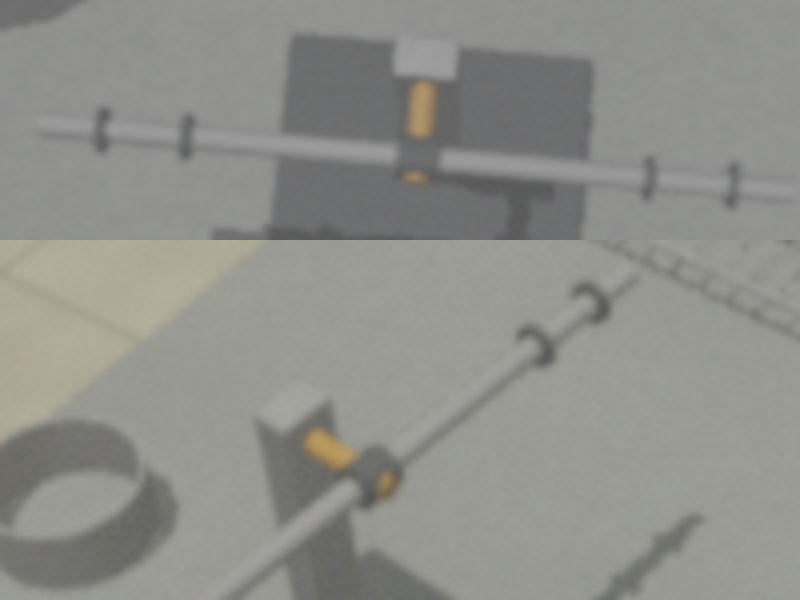

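Emit:
{"fn": "apply_moves", "kwargs": {"steps": [2.6,3,1,-3.5,5.2,6,2,-7,7.8,9,3,-10.5,10.4,12,4,-14,13,15,5,-17.5,15.6,18,6,-20,18.2,21,6.5,-23,19,22,7,-26]}}

```text
clock: 0.77
position: [0.4449, -0.2925, 0.3017]
ee_rot: [-0.001, 1.0, 0.001, 0.001]
contact_force: [0.3, -0.9, -0.5]
width: 0.0853
gripper_force: 0.0
```

Emit:
{"fn": "apply_moves", "kwargs": {"steps": [0,0,0,0,0,0,0,0]}}

```text
clock: 0.93
position: [0.4422, -0.2963, 0.3012]
ee_rot: [0.0, 1.0, 0.002, -0.0]
contact_force: [-0.5, 0.8, -0.4]
width: 0.0854
gripper_force: 0.0
```

```bash
python3 - <<'E'
from h import *
s=get_state();C=cal('wrist');im=get_image('wrist')[:,:,::-1];cv2.imwrite('pics/w1.png',crop(im,0,0,560,420,1))
print(s['position'],s['ee_rot'],C[0],C[1].round(3))
np.save('w1.npy',np.r_[C[0]['xyz'],C[1].ravel()])
for p in [(.46,-.278,.182),(.46,-.278,.056)]:print(proj('wrist',p,C))
print(onz('side',379,170.5,.056))
E
```

```text
[ 0.442214   -0.29634509  0.30115233] [ 3.02916139e-04  9.99998728e-01  1.52331266e-03 -3.63632829e-04] {'fx': 295.19973471384816, 'fy': 295.19973471384816, 'cx': 281.2841665147334, 'cy': 210.19884415388768, 'xyz': array([ 0.52109013, -0.29621898,  0.44312494]), 'rotation': array([ 0.69936458, -0.11091198,  0.11061625, -0.69738925])} [[ 0.003  0.951  0.309]
 [-1.     0.003  0.001]
 [-0.    -0.309  0.951]]
[260.97234278 185.05942764]
[267.2630873  163.10453669]
[ 0.45695554 -0.26738903  0.056     ]
```

View pics/w1.png

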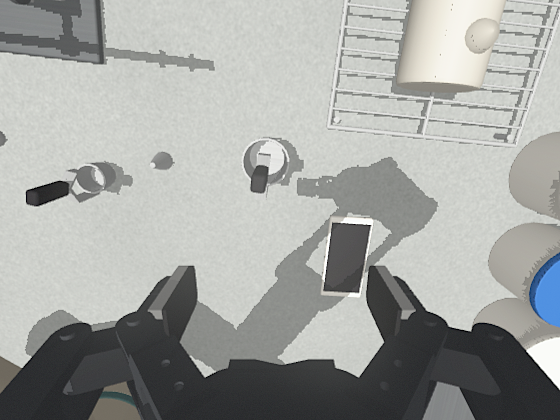

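```bash
python3 - <<'E'
from h import *
im=cv2.imread('pics/w1.png')
cv2.imwrite('pics/c3.png',cv2.resize(im[120:210,220:320],None,fx=6,fy=6,interpolation=cv2.INTER_CUBIC))
C=cal('wrist')
for u,v,z in [(266,161,.056)]:print(onz('wrist',u,v,z,C))
E
```

```text
[ 0.46205203 -0.27701178  0.056     ]
```

View pics/c3.png

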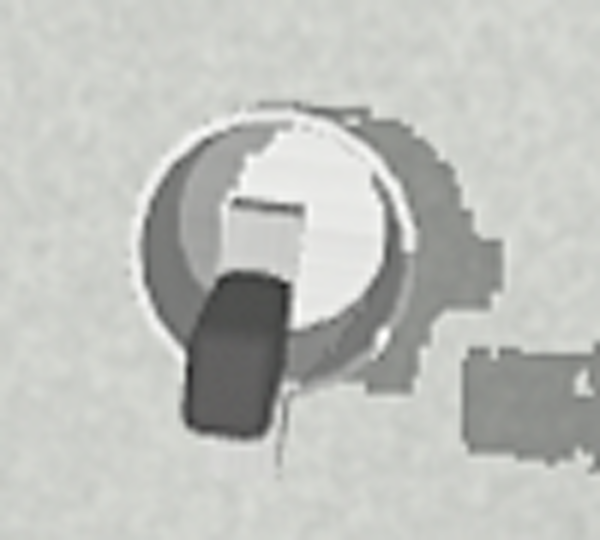

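Emit:
{"fn": "apply_moves", "kwargs": {"steps": [0.9,1,-3,-2.5,1.8,1.9,-6,-5,1.8,1.9,-9,-5,1.8,1.9,-12,-5,1.8,1.9,-14,-5,1.8,1.9,-15,-5,1.8,1.9,-16,-5,1.8,1.9,-16,-5]}}

```text
clock: 1.65
position: [0.4588, -0.2782, 0.1397]
ee_rot: [-0.001, 0.999, -0.044, -0.001]
contact_force: [-1.0, 0.6, 0.5]
width: 0.0856
gripper_force: 0.0
```

Emit:
{"fn": "apply_moves", "kwargs": {"steps": [0,0,0,0,0,0,0,0,0,0,0,0,0,0,0,0,0,0,0,0,0,0,0,0], "jaw": 255, "newtons": 35}}

```text
clock: 2.15
position: [0.4602, -0.2776, 0.1419]
ee_rot: [-0.0, 0.999, -0.044, 0.0]
contact_force: [-1.8, 4.9, 0.4]
width: 0.0137
gripper_force: 35.7
```

Emit:
{"fn": "apply_moves", "kwargs": {"steps": [0,0,2,0,0,0,5,0,0,0,9,0,0.5,2,12,0,1.5,5.5,13,-0.5,2.5,9,13,-1,3.5,12.5,13,-1,4.5,15.5,13,-1]}}

```text
clock: 2.82
position: [0.5049, -0.1205, 0.2716]
ee_rot: [-0.0, 0.999, -0.052, 0.0]
contact_force: [0.2, 0.1, -2.7]
width: 0.0137
gripper_force: 35.5
```

Emit:
{"fn": "apply_moves", "kwargs": {"steps": [0.5,1.5,0,0,1,3,0,0,1,3,0,0,1,3,0,0]}}

```text
clock: 3.15
position: [0.5149, -0.0922, 0.271]
ee_rot: [0.0, 0.999, -0.051, -0.0]
contact_force: [0.5, 0.3, -1.0]
width: 0.0133
gripper_force: 35.5
```

```bash
python3 - <<'E'
from h import *
s=get_state();C=cal('wrist');w=get_image('wrist')[:,:,::-1]
t=get_image('top')[:,:,::-1]; d=get_image('side')[:,:,::-1]
cv2.imwrite('pics/t2.png',t);cv2.imwrite('pics/s2.png',d);cv2.imwrite('pics/w2.png',w)
print(s['position'],s['contact_force'],s['width'])
o=np.zeros((600,800,3),np.uint8);o[:300,:400]=cv2.resize(w,(400,300));o[:300,400:]=crop(t,250,140,133,100,3)[:300,:399].repeat(1,0) if 0 else cv2.resize(crop(t,250,140,133,100,3),(400,300))
o[300:,:]=cv2.resize(crop(d,200,80,200,75,4),(800,300));cv2.imwrite('pics/m2.png',o)
pl=[.6045,-.102,.21];print(proj('wrist',pl,C),proj('side',pl),proj('top',pl))
E
```

```text
[ 0.51487838 -0.09220128  0.27100264] [ 0.53366896  0.25655945 -1.00709449] 0.013337985485598369
[281.94212967  95.59632411] [281.91707763 134.37831371] [333.54210713 180.27148043]
```

View pics/m2.png

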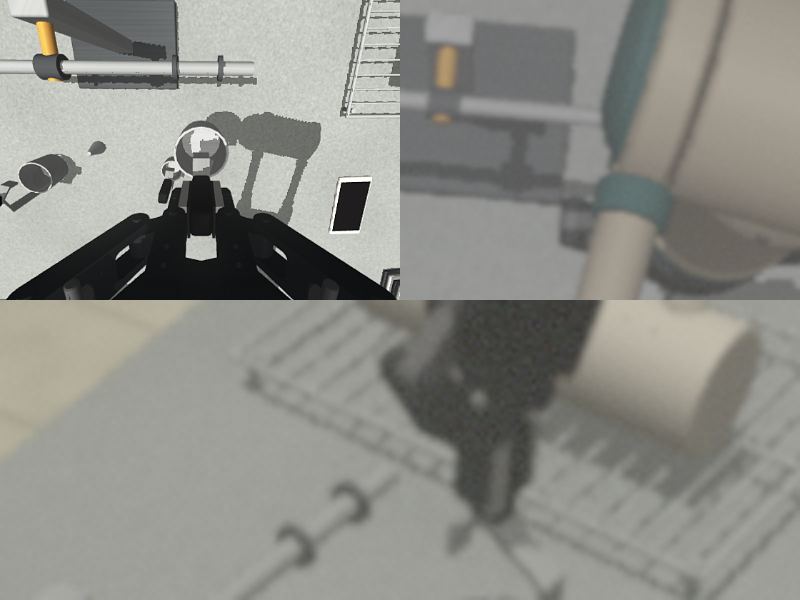

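```bash
python3 - <<'E'
from h import *
print(tri(('top',332.8,180.5),('side',280.6,136.2)),tri(('top',332.8,180.5),('side',280.6,136.2),('wrist',276.5,95)),onz('wrist',276.5,95,.21),onz('wrist',281,213,.185))
g=cv2.imread('pics/w2.png',0).astype(int)
# dark collars columns above bar, and bar rows
C=cal('wrist')
for r in (84,86,103,105): print(r,g[r,235:320].tolist())
for c in (260,275,290): print(c,g[75:115,c].tolist())
print(proj('wrist',[.515,-.092,.271],C),proj('wrist',[.515,-.092,.185],C))
E
```

```text
(array([ 0.6058, -0.1008,  0.2058]), [0.0008, 0.0008]) (array([ 0.6055, -0.1004,  0.2062]), [0.0009, 0.0009, 0.0003]) [ 0.60510583 -0.10023852  0.21      ] [ 0.51698522 -0.09374513  0.185     ]
84 [106, 107, 105, 106, 108, 101, 92, 93, 94, 94, 96, 92, 47, 36, 46, 121, 211, 194, 189, 189, 191, 197, 199, 194, 191, 195, 201, 203, 204, 197, 198, 204, 207, 204, 201, 203, 208, 206, 200, 200, 201, 200, 200, 199, 199, 201, 204, 206, 209, 204, 199, 201, 209, 211, 206, 207, 205, 201, 197, 200, 205, 206, 204, 202, 199, 198, 202, 210, 207, 144, 43, 75, 101, 97, 96, 96, 89, 111, 191, 204, 201, 207, 208, 205, 203]
86 [137, 136, 137, 137, 135, 121, 94, 96, 98, 98, 101, 95, 48, 62, 91, 85, 104, 123, 121, 119, 118, 118, 117, 117, 118, 117, 114, 114, 113, 112, 112, 111, 110, 110, 109, 105, 105, 105, 104, 104, 105, 104, 102, 103, 102, 101, 102, 100, 99, 100, 100, 99, 98, 99, 97, 98, 101, 118, 116, 117, 116, 115, 116, 115, 113, 116, 115, 118, 117, 94, 80, 67, 105, 102, 100, 100, 99, 98, 104, 94, 95, 108, 111, 109, 109]
103 [160, 160, 159, 161, 164, 158, 109, 95, 97, 98, 98, 98, 78, 51, 126, 168, 172, 16
[... 710 characters left out ...]
, 132, 131, 130, 132, 133, 133]
260 [186, 193, 196, 194, 191, 195, 199, 195, 196, 195, 154, 117, 154, 176, 190, 199, 205, 210, 215, 221, 221, 218, 214, 212, 209, 203, 190, 178, 163, 138, 144, 208, 212, 195, 102, 106, 107, 106, 110, 113]
275 [190, 190, 194, 197, 195, 194, 193, 192, 195, 201, 180, 105, 151, 174, 189, 200, 204, 210, 214, 221, 221, 218, 216, 212, 209, 204, 193, 180, 167, 138, 135, 190, 120, 120, 105, 110, 111, 111, 111, 109]
290 [197, 196, 196, 196, 197, 196, 197, 200, 202, 207, 183, 98, 148, 171, 188, 199, 204, 209, 213, 220, 223, 220, 216, 215, 212, 209, 181, 134, 175, 145, 133, 197, 165, 99, 109, 109, 106, 109, 109, 107]
[278.02310677 267.4575974 ] [279.13393812 215.50305246]
```

Emit:
{"fn": "apply_moves", "kwargs": {"steps": [1.5,-0.2,0,0,3.5,-0.4,0,0,5.5,-0.6,0,0,7.5,-0.8,0,0,9,-0.9,0,0,9,-0.9,0,0,9,-0.9,0,0]}}

```text
clock: 3.88
position: [0.6048, -0.1029, 0.2705]
ee_rot: [0.0, 0.999, -0.053, -0.001]
contact_force: [0.0, -0.4, -1.6]
width: 0.0136
gripper_force: 35.4
```

Emit:
{"fn": "apply_moves", "kwargs": {"steps": [0,0,-0.8,0,0,0,-1.6,0,0,0,-2.4,0,0,0,-3,0,0,0,-3.4,0,0,0,-3.4,0]}}

```text
clock: 4.38
position: [0.6041, -0.1016, 0.2359]
ee_rot: [-0.0, 0.999, -0.052, -0.001]
contact_force: [-0.7, 0.1, -1.7]
width: 0.0139
gripper_force: 35.4
```

```bash
python3 - <<'E'
from h import *
s=get_state();w=get_image('wrist')[:,:,::-1]; d=get_image('side')[:,:,::-1]
print(s['position'],s['contact_force'],s['width'])
cv2.imwrite('pics/m3.png',np.vstack([crop(w,160,60,200,150,4)[100:400],crop(d,200,80,200,75,4)]))
E
```

```text
[ 0.60407597 -0.1016025   0.23593334] [-0.69845237  0.12036531 -1.72662412] 0.013933057083797362
```

View pics/m3.png

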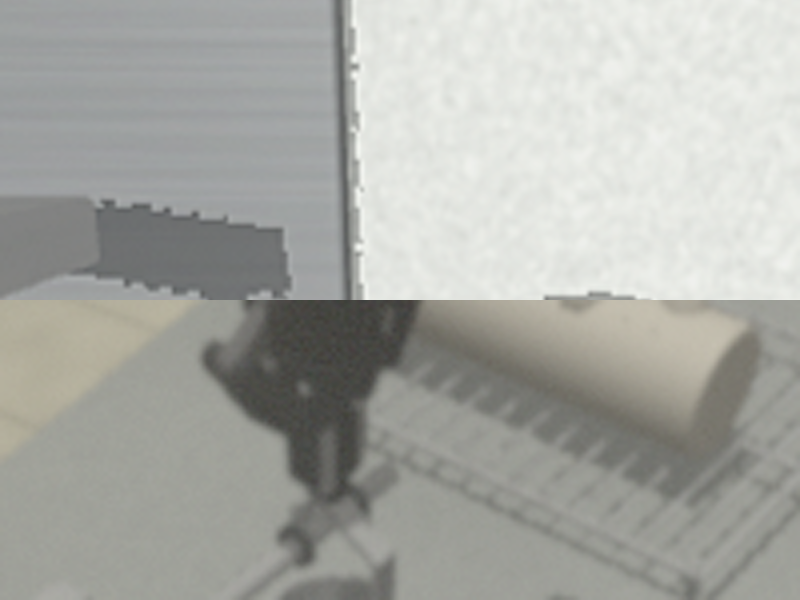

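Emit:
{"fn": "apply_moves", "kwargs": {"steps": [0,0,-0.5,0,0,0,-1,0,0,0,-1.5,0,0,0,-2,0,0,0,-2.4,0,0,0,-2.6,0,0,0,-2.6,0]}}

```text
clock: 5.07
position: [0.605, -0.1016, 0.2107]
ee_rot: [-0.0, 0.999, -0.052, -0.0]
contact_force: [0.6, 0.6, -1.1]
width: 0.0134
gripper_force: 35.6
```

Emit:
{"fn": "apply_moves", "kwargs": {"steps": [0,0,-0.2,0,0,0,-0.3,0,0,0,-0.4,0,0,0,-0.4,0]}}

```text
clock: 5.4
position: [0.6052, -0.1017, 0.209]
ee_rot: [0.0, 0.999, -0.052, 0.001]
contact_force: [-1.9, 1.2, 6.2]
width: 0.0135
gripper_force: 36.7
```

Emit:
{"fn": "apply_moves", "kwargs": {"steps": [0,0,0.2,0,0,0,0.2,0]}}

```text
clock: 5.57
position: [0.6051, -0.1019, 0.2098]
ee_rot: [0.0, 0.999, -0.052, 0.0]
contact_force: [-0.3, 1.1, -1.0]
width: 0.0134
gripper_force: 35.7
```

Emit:
{"fn": "apply_moves", "kwargs": {"steps": [0,0,0,0,0,0,0,0,0,0,0,0,0,0,0,0,0,0,0,0,0,0,0,0,0,0,0,0,0,0,0,0], "jaw": 100}}

```text
clock: 6.23
position: [0.6051, -0.1019, 0.2093]
ee_rot: [0.0, 0.999, -0.052, -0.0]
contact_force: [0.5, -0.3, 0.5]
width: 0.0522
gripper_force: 0.0
```

Emit:
{"fn": "apply_moves", "kwargs": {"steps": [0,0,1,0,0,0,3,0,0,0,6,0,0,0,9,0,-1,0,12,0,-4,0,13,0,-8,1,13,0,-11,3,13,0]}}

```text
clock: 6.9
position: [0.4936, -0.0731, 0.341]
ee_rot: [0.001, 0.999, -0.053, 0.001]
contact_force: [-0.9, 0.5, 0.9]
width: 0.0522
gripper_force: 0.0
```

```bash
python3 - <<'E'
from h import *
s=get_state();C=cal('wrist');w=get_image('wrist')[:,:,::-1]; d=get_image('side')[:,:,::-1];t=get_image('top')[:,:,::-1]
print(s['position'],s['contact_force'],s['width'])
cv2.imwrite('pics/s4.png',d);cv2.imwrite('pics/t4.png',t);cv2.imwrite('pics/w4.png',w)
cv2.imwrite('pics/m4.png',np.vstack([np.hstack([cv2.resize(w,(400,300)),crop(t,150,145,200,150,2)]),crop(d,130,80,200,75,4)]))
b=(.6185,.030);u=np.array([.105,.9945])
for n,CC in (('wrist',C),('side',None),('top',None)):
    print(n,[proj(n,[*(np.array(b)+u*r*np.cos(a)),.2075+r*np.sin(a)],CC).round(1).tolist() for r in(.11,.15) for a in(np.radians(10),)])
E
```

```text
[ 0.49359006 -0.07311754  0.34099711] [-0.93206081  0.53717282  0.94700868] 0.05217827589506507
wrist [[-2.7, 69.2], [-62.3, 68.0]]
side [[183.9, 204.4], [163.4, 216.8]]
top [[205.8, 167.6], [184.0, 164.9]]
```

View pics/m4.png

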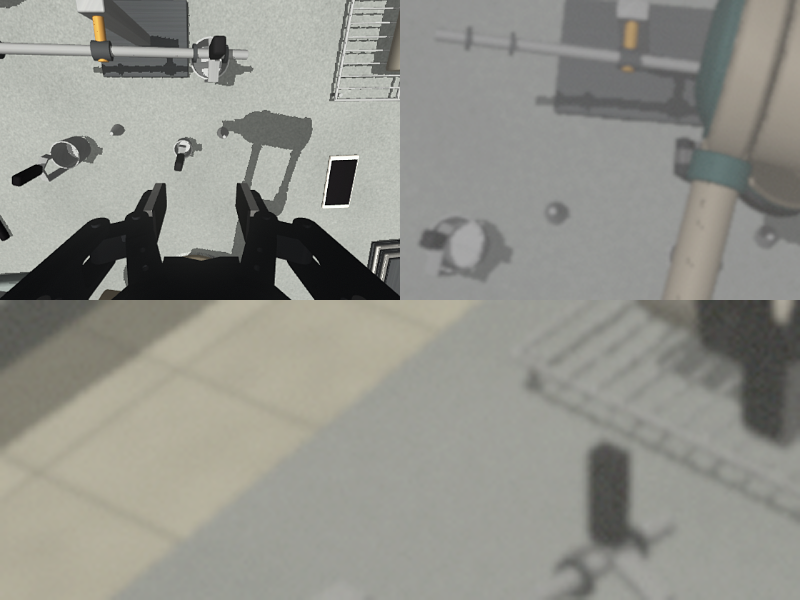

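Emit:
{"fn": "apply_moves", "kwargs": {"steps": [-0.6,3.7,0,1,-1.2,7.4,0,2,-1.8,11.1,-1,3,-2.4,14.8,-1,4,-3,18.5,-2,5,-3.6,22.2,-2,6,-4.2,25.9,-3,6,-4.9,29.7,-3,6]}}

```text
clock: 7.72
position: [0.4463, 0.2269, 0.3083]
ee_rot: [0.0, 1.0, -0.0, -0.0]
contact_force: [1.1, -0.3, 0.3]
width: 0.052
gripper_force: 0.0
```

Emit:
{"fn": "apply_moves", "kwargs": {"steps": [0,0,0,0,0,0,0,0,0,0,0,0], "jaw": 0}}

```text
clock: 7.97
position: [0.447, 0.2251, 0.3095]
ee_rot: [0.0, 1.0, 0.0, 0.0]
contact_force: [-0.4, -0.7, -0.3]
width: 0.0846
gripper_force: 0.0
```

```bash
cat > fit.py <<'E'
from h import *
from scipy.optimize import minimize
import sys
s=get_state();C=cal('wrist');w=get_image('wrist')[:,:,::-1];cv2.imwrite('pics/w5.png',w)
print(s['position'],s['width'])
g=cv2.cvtColor(w,6)
def box(p,C):
    c,sn=np.cos(p[2]),np.sin(p[2])
    P=np.array([[p[0]+c*x-sn*y,p[1]+sn*x+c*y,z] for x in(-.009,.009) for y in(-.007,.007) for z in(.130,.182)])
    return cv2.convexHull(np.array([proj('wrist',q,C) for q in P],np.float32))
S=8
p0=np.array([.4546,.2243,0.])
u0,v0=proj('wrist',[p0[0],p0[1],.15],C).astype(int);print(u0,v0)
x0,y0=u0-35,v0-35
m=(g[y0:y0+70,x0:x0+70]<75).astype(np.uint8)
n,l,st,ce=cv2.connectedComponentsWithStats(m);print(st[1:].tolist())
k=1+np.argmin([np.hypot(*(c-35)) if a[4]>60 else 99 for c,a in zip(ce[1:],st[1:])])
M=cv2.resize((l==k).astype(np.float32),None,fx=S,fy=S,interpolation=cv2.INTER_LINEAR)>.5
def cost(p):
    h=(box(p,C).reshape(-1,2)-[x0,y0]+.5)*S
    I=np.zeros(M.shape,np.uint8);cv2.fillPoly(I,[h.round().astype(np.int32)],1);I=I>0
    return 1-(I&M).sum()/(I|M).sum()
for a in np.radians([-30,-20,-10,0,10,20,30]):
    q=p0.copy();q[2]=a
    r=minimize(lambda z:cost([z[0],z[1],a]),q[:2],method='Nelder-Mead',options=dict(initial_simplex=[q[:2],q[:2]+[.006,0],q[:2]+[0,.006]],xatol=1e-4))
    print(np.degrees(a).round(),r.x.round(4),round(r.fun,4))
# lip edge lines near the hook
e=cv2.Canny(g[y0-10:y0+60,x0:x0+70],60,150)
L=cv2.HoughLinesP(e,1,np.pi/180,8,minLineLength=8,maxLineGap=2)
print([] if L is None else [(q+[x0,y0-10,x0,y0-10]).tolist() for q in L[:,0]])
E
python3 fit.py
```

```text
[0.4469965  0.22513079 0.3094909 ] 0.08459577071530458
281 186
[[19, 4, 2, 2, 2], [14, 7, 43, 45, 711], [36, 11, 4, 2, 4], [41, 13, 5, 3, 5], [58, 24, 1, 1, 1], [55, 31, 1, 1, 1], [21, 39, 3, 7, 9]]
-30.0 [0.4561 0.2252] 0.4609
-20.0 [0.4558 0.225 ] 0.461
-10.0 [0.4556 0.2256] 0.4835
0.0 [0.4551 0.2256] 0.5153
10.0 [0.4553 0.2255] 0.5237
20.0 [0.4557 0.2257] 0.5104
30.0 [0.4557 0.226 ] 0.4993
[[264, 169, 271, 178], [265, 198, 273, 190], [270, 146, 282, 148], [290, 175, 292, 167], [275, 144, 297, 145], [272, 145, 285, 146], [266, 196, 267, 185], [291, 178, 298, 167], [267, 199, 270, 190], [289, 147, 301, 156], [295, 186, 304, 174], [271, 160, 280, 150], [264, 168, 264, 155], [274, 186, 275, 178], [265, 155, 271, 146], [271, 161, 271, 171], [309, 156, 311, 165]]
```

```bash
python3 - <<'E'
from h import *
import re
src=open('fit.py').read().replace("w=get_image('wrist')[:,:,::-1];cv2.imwrite('pics/w5.png',w)","w=cv2.imread('pics/w5.png')").replace('range(0)','')
for th in (35,45,55,62):
    print('TH',th);exec(src.replace('<75',f'<{th}').split('# lip')[0])
for r in range(y0+5,y0+62,2): print(r,' '.join('%3d'%v for v in g[r,x0+8:x0+62:2]))
E
```

```text
TH 35
[0.44701489 0.22449479 0.30952303] 0.08542187792488722
281 186
[[27, 23, 17, 27, 149], [34, 42, 8, 9, 13]]
-30.0 [0.4564 0.2262] 0.692
-20.0 [0.4564 0.2251] 0.6795
-10.0 [0.456 0.225] 0.6677
0.0 [0.4571 0.2245] 0.6915
10.0 [0.458  0.2241] 0.6982
20.0 [0.4583 0.2248] 0.7092
30.0 [0.4592 0.2257] 0.718
TH 45
[0.44701489 0.22449479 0.30952303] 0.08542187792488722
281 186
[[52, 17, 1, 1, 1], [27, 23, 17, 28, 257]]
-30.0 [0.4558 0.2246] 0.4698
-20.0 [0.4559 0.2254] 0.4454
-10.0 [0.4555 0.225 ] 0.4269
0.0 [0.4559 0.2247] 0.4747
10.0 [0.4558 0.2237] 0.5049
20.0 [0.4556 0.2242] 0.517
30.0 [0.456  0.2245] 0.529
TH 55
[0.44701489 0.22449479 0.30952303] 0.08542187792488722
281 186
[[52, 7, 2, 8, 8], [17, 8, 1, 1, 1], [16, 10, 1, 1, 1], [36, 11, 2, 1, 2], [15, 12, 1, 1, 1], [41, 13, 2, 1, 2], [44, 14, 1, 1, 1], [52, 17, 1, 2, 2], [55, 17, 1, 1, 1], [14, 18, 1, 1, 1], [50, 20, 2, 3, 3], [15, 23, 1, 2, 2], [27, 23, 18, 28, 383], [47, 24, 3, 2, 3], [16, 26, 1, 1, 1], [17, 28, 1, 1, 1], [22, 34, 1, 1, 1], [23, 39, 1, 1, 1], [22, 42, 1, 1, 1]]
-30.0 [0.4557 0.2246] 0.2135
-20.0 [0.456  0.2248] 0
[... 3229 characters left out ...]
 169 164 167 161 158 159 170
202 170 168 169 165 167 164 182 183 175 175 180 173 138  94  63  99 171 168 164 168 174 158 164 162 159 162 166
204 169 169 157 157 167 172 167 170 176 179 176 181 169 170 173 169 163 170 164 169 169 167 162 175 168 164 169
206 176 161 165 167 165 169 165 171 168 165 171 175 168 168 170 163 163 164 162 165 171 172 168 166 162 172 172
208 169 159 166 163 159 165 166 167 166 170 170 167 164 163 166 160 173 171 166 168 166 169 172 173 162 159 172
210 158 168 166 166 170 165 160 169 171 171 168 164 169 173 165 167 165 171 168 163 166 170 169 172 168 167 165
212 162 172 164 170 170 172 168 163 161 166 158 163 166 168 169 166 171 168 168 170 168 174 167 169 171 172 168
```

```bash
python3 - <<'E'
from h import *
src=open('fit.py').read().replace("w=get_image('wrist')[:,:,::-1];cv2.imwrite('pics/w5.png',w)","w=cv2.imread('pics/w5.png')").split('# lip')[0]
src=src.replace('[-30,-20,-10,0,10,20,30]','[-25,-22,-19,-16,-13,-10,-7,-4]').replace('<75','<60').replace('+.5)*S','+.0)*S')
exec(src)
for r in range(160,169): print(r,g[r,278:296].tolist())
P=lambda u,v,z:onz('wrist',u,v,z,C)
a,b=P(281,162,.103),P(291,166.5,.103);d=a-b;print(a,b,np.linalg.norm(d),np.degrees(np.arctan2(-d[0],d[1])))
E
```

```text
[0.44701489 0.22449479 0.30952303] 0.08542187792488722
281 186
[[46, 7, 9, 21, 23], [16, 8, 2, 3, 3], [36, 11, 4, 2, 4], [15, 12, 1, 3, 3], [41, 13, 2, 1, 2], [44, 14, 1, 1, 1], [55, 14, 1, 5, 5], [14, 18, 1, 2, 2], [15, 21, 1, 4, 4], [27, 23, 18, 28, 384], [16, 26, 1, 1, 1], [17, 28, 1, 1, 1], [20, 32, 3, 3, 3], [24, 35, 1, 1, 1], [22, 39, 2, 4, 5]]
-25.0 [0.4555 0.2245] 0.1963
-22.0 [0.4558 0.2246] 0.184
-19.0 [0.455  0.2243] 0.1735
-16.0 [0.4551 0.2243] 0.157
-13.0 [0.455  0.2243] 0.1546
-10.0 [0.4552 0.2244] 0.1577
-7.0 [0.4557 0.2245] 0.1726
-4.0 [0.4557 0.2245] 0.1934
160 [207, 208, 206, 192, 205, 214, 212, 211, 210, 210, 209, 208, 207, 206, 206, 205, 204, 204]
161 [206, 212, 203, 123, 160, 192, 193, 209, 214, 212, 210, 210, 209, 209, 208, 207, 206, 206]
162 [208, 211, 193, 77, 48, 49, 94, 164, 196, 208, 215, 213, 211, 210, 209, 208, 208, 207]
163 [202, 200, 150, 107, 109, 80, 56, 57, 94, 163, 190, 193, 208, 214, 210, 209, 209, 209]
164 [200, 189, 111, 159, 170, 146, 114, 108, 75, 50, 47, 93, 162, 194, 203, 209, 206, 208]
165 [204, 195, 140, 164, 170, 170, 172, 168, 143, 106, 80, 74, 54, 91, 167, 212, 205, 205]
166 [203, 192, 161, 163, 167, 166, 165, 165, 167, 164, 152, 143, 100, 73, 115, 217, 207, 205]
167 [202, 170, 143, 165, 166, 165, 161, 161, 162, 162, 166, 164, 161, 137, 135, 217, 208, 207]
168 [207, 186, 159, 165, 166, 163, 161, 162, 160, 162, 162, 157, 161, 165, 182, 211, 209, 209]
[0.47253852 0.22469752 0.103     ] [0.46720639 0.2128583  0.103     ] 0.012984559683635575 -24.245770385410204
```

Emit:
{"fn": "apply_moves", "kwargs": {"steps": [0.4,0,-3,-6.5,0.8,0,-6,-13,0.8,0,-9,-20,0.8,0,-12,-20,0.8,0,-14,-20,0.8,0,-16,-20,0.8,0,-16.8,-20,0.8,0,-16.8,-20]}}

```text
clock: 8.68
position: [0.4535, 0.2234, 0.1397]
ee_rot: [0.001, 0.985, -0.175, -0.002]
contact_force: [-0.1, -0.9, -0.0]
width: 0.0853
gripper_force: 0.0
```

Emit:
{"fn": "apply_moves", "kwargs": {"steps": [0,0,0,0,0,0,0,0,0,0,0,0,0,0,0,0,0,0,0,0,0,0,0,0], "jaw": 255, "newtons": 35}}

```text
clock: 9.18
position: [0.4543, 0.2254, 0.142]
ee_rot: [-0.0, 0.985, -0.174, 0.0]
contact_force: [-1.0, 1.9, 3.6]
width: 0.0136
gripper_force: 35.4
```

Emit:
{"fn": "apply_moves", "kwargs": {"steps": [0,0,2,0,0,0,5,0,0,0,9,2,0,0,12,6,2,-1,15,10,4.5,-3,15.1,14,7,-5,15.1,14,8.8,-5.9,15.1,14]}}

```text
clock: 9.85
position: [0.5439, 0.1641, 0.2929]
ee_rot: [0.001, 0.999, -0.053, 0.001]
contact_force: [-0.1, 0.3, -2.3]
width: 0.0133
gripper_force: 34.7
```

Emit:
{"fn": "apply_moves", "kwargs": {"steps": [0,0,0,0,0,0,0,0,0,0,0,0]}}

```text
clock: 10.1
position: [0.5412, 0.1664, 0.2917]
ee_rot: [0.0, 0.999, -0.052, -0.001]
contact_force: [0.5, -0.1, -1.5]
width: 0.0137
gripper_force: 34.7
```

```bash
python3 - <<'E'
from h import *
s=get_state();C=cal('wrist');w=get_image('wrist')[:,:,::-1];cv2.imwrite('pics/w6.png',w)
d=get_image('side')[:,:,::-1];cv2.imwrite('pics/s6.png',d)
print(s['position'],s['ee_rot'],s['contact_force'],s['width'])
g=cv2.cvtColor(w,6)
piv=np.array([.6187,.0297,.208]);a=np.radians(10);u=np.array([.105*np.cos(a),.9945*np.cos(a),np.sin(a)])
for r in(.11,.13,.15):print(r,proj('wrist',piv+u*r,C).round(1),proj('side',piv+u*r).round(1))
u0,v0=proj('wrist',piv+u*.13,C).astype(int)
for c in (u0-12,u0,u0+12):print('col',c,v0-28,g[v0-28:v0+28,c].tolist())
for dv in(-15,-13,-11,11,13,15):print('row',v0+dv,u0-60,' '.join(map(str,g[v0+dv,u0-60:u0+60:2])))
E
```

```text
[0.54120636 0.16637573 0.29168155] [ 4.36538240e-06  9.98627725e-01 -5.23576833e-02 -1.15767720e-03] [ 0.51004096 -0.09109346 -1.53278264] 0.013654511445059947
0.11 [311.   93.7] [183.8 204. ]
0.13 [280.8  93.3] [173.8 210.1]
0.15 [249.5  93. ] [163.4 216.4]
col 268 65 [204, 206, 205, 200, 203, 210, 215, 211, 206, 201, 202, 205, 210, 215, 216, 196, 146, 162, 177, 194, 207, 211, 217, 220, 222, 225, 227, 221, 214, 208, 202, 191, 178, 164, 147, 122, 149, 215, 206, 205, 204, 204, 203, 206, 216, 219, 216, 209, 203, 198, 199, 201, 202, 205, 210, 208]
col 280 65 [206, 210, 210, 208, 207, 204, 204, 201, 202, 203, 206, 208, 206, 207, 209, 202, 164, 149, 173, 189, 204, 211, 214, 218, 220, 225, 227, 222, 215, 209, 202, 194, 180, 168, 151, 122, 136, 216, 207, 203, 194, 193, 201, 203, 203, 208, 212, 210, 208, 206, 204, 200, 202, 206, 208, 208]
col 292 65 [202, 202, 201, 203, 206, 204, 201, 201, 202, 201, 201, 199, 201, 204, 208, 211, 192, 126, 170, 183, 201, 211, 213, 217, 220, 224, 228, 225, 216, 210, 203, 196, 184, 169, 156, 130, 124, 196, 213, 205, 210, 190, 93, 100, 107, 108, 110, 112, 114, 1
[... 771 characters left out ...]
220 205 210 204 202 203 201 200 201 204 197 199 208 158 86 86 83 143 196 201 204 208 200 198 211 205 199 206 212 204 205 203 205 210 207 207 215 205 205 206 211 209 211 45 65 61 88 86 85 115 115 114 114 114 115 116 116 115 108 64 65
row 106 220 200 201 197 201 198 203 211 198 208 196 197 199 197 75 78 72 173 207 206 203 211 204 203 208 204 203 203 204 196 198 193 201 202 201 214 220 190 198 194 194 198 223 91 64 64 80 78 77 73 106 107 106 105 99 60 61 70 103 67 68
row 108 220 200 202 200 198 200 202 202 203 204 193 190 194 193 47 52 45 189 206 212 213 213 206 206 206 206 213 209 200 198 208 203 196 204 192 205 207 100 116 117 113 109 106 112 60 63 65 64 67 68 66 67 67 67 66 67 67 65 66 65 66
```

Emit:
{"fn": "apply_moves", "kwargs": {"steps": [1.5,-0.2,0,0,3.5,-0.4,0,0,5.5,-0.6,0,0,7.5,-0.8,0,0,9.1,-0.9,0,0,9.1,-0.9,0,0,9.1,-0.9,0,0]}}

```text
clock: 10.78
position: [0.6326, 0.1578, 0.2918]
ee_rot: [0.0, 0.999, -0.052, -0.001]
contact_force: [-0.5, 0.1, -2.7]
width: 0.0137
gripper_force: 34.7
```

Emit:
{"fn": "apply_moves", "kwargs": {"steps": [0,0,-0.8,0,0,0,-1.6,0,0,0,-2.4,0,0,0,-3,0,0,0,-3.4,0,0,0,-3.4,0]}}

```text
clock: 11.28
position: [0.6321, 0.1571, 0.2568]
ee_rot: [0.0, 0.999, -0.052, -0.001]
contact_force: [-0.5, -0.5, -1.9]
width: 0.0138
gripper_force: 34.6
```

Emit:
{"fn": "apply_moves", "kwargs": {"steps": [0,0,-0.4,0,0,0,-0.8,0,0,0,-1.2,0,0,0,-1.5,0,0,0,-1.8,0,0,0,-2,0,0,0,-2.2,0,0,0,-2.2,0]}}

```text
clock: 11.95
position: [0.6335, 0.1573, 0.2361]
ee_rot: [-0.0, 0.999, -0.052, 0.0]
contact_force: [1.3, 1.1, -0.8]
width: 0.0138
gripper_force: 34.9
```

```bash
python3 - <<'E'
from h import *
s=get_state();w=get_image('wrist')[:,:,::-1]; d=get_image('side')[:,:,::-1]
cv2.imwrite('pics/s7.png',d)
print(s['position'],s['contact_force'],s['width'])
# right dipper grip (dark) in side view: before/after
for n in ('s4','s7'):
    g=cv2.imread(f'pics/{n}.png',0)[105:150,265:305];m=(g<55).astype(np.uint8)
    _,l,st,ce=cv2.connectedComponentsWithStats(m);i=1+st[1:,4].argmax();print(n,st[i],ce[i])
E
```

```text
[0.6334868  0.15729954 0.23608443] [ 1.2829018   1.07109482 -0.82685332] 0.013816868901214373
s4 [ 13  11  13  26 229] [17.31441048 24.31441048]
s7 [ 12   3  14  26 227] [17.09251101 16.11013216]
```

Emit:
{"fn": "apply_moves", "kwargs": {"steps": [0,0,-0.2,0,0,0,-0.4,0,0,0,-0.5,0,0,0,-0.5,0,0,0,-0.5,0]}}

```text
clock: 12.47
position: [0.6334, 0.1572, 0.2314]
ee_rot: [-0.0, 0.999, -0.052, 0.0]
contact_force: [1.7, 2.0, -0.1]
width: 0.0137
gripper_force: 35.0
```

Emit:
{"fn": "apply_moves", "kwargs": {"steps": [0,0,0,0,0,0,0,0,0,0,0,0,0,0,0,0,0,0,0,0,0,0,0,0,0,0,0,0,0,0,0,0], "jaw": 100}}

```text
clock: 13.13
position: [0.633, 0.1571, 0.2313]
ee_rot: [0.0, 0.999, -0.052, -0.0]
contact_force: [-0.1, 0.3, 0.1]
width: 0.0523
gripper_force: 0.0
```

Emit:
{"fn": "apply_moves", "kwargs": {"steps": [0,0,1,0,0,0,3,0,0,0,6,0,0,0,9,0,-1,0,12,0,-4,0,13,0,-8,1,13,0,-12,2,13,0]}}

```text
clock: 13.8
position: [0.5128, 0.177, 0.3629]
ee_rot: [-0.0, 0.999, -0.053, 0.001]
contact_force: [-0.5, 0.8, 0.5]
width: 0.0521
gripper_force: 0.0
```

Emit:
{"fn": "apply_moves", "kwargs": {"steps": [-4,2,0,0,-8,4,0,0,-12,6,0,0,-12,6,0,0,-12,6,0,0,-12,6,0,0,-12,6,0,0,-12,6,0,0]}}

```text
clock: 14.47
position: [0.3947, 0.2366, 0.3611]
ee_rot: [0.0, 0.999, -0.053, 0.0]
contact_force: [1.2, -0.9, -0.0]
width: 0.0517
gripper_force: 0.0
```

```bash
python3 - <<'E'
from h import *
s=get_state();C=cal('wrist');w=get_image('wrist')[:,:,::-1]; d=get_image('side')[:,:,::-1];t=get_image('top')[:,:,::-1]
print(s['clock'],s['position'],s['width'])
cv2.imwrite('pics/s8.png',d)
cv2.imwrite('pics/m8.png',np.vstack([np.hstack([cv2.resize(w,(400,300)),crop(t,165,130,200,150,2)]),crop(d,110,80,200,75,4)[:],])if 0 else np.vstack([np.hstack([cv2.resize(w,(400,250)),cv2.resize(crop(t,165,130,200,125,2),(400,250))]),crop(d,130,90,229,100,3.5)[:350,:800]]))
for n in ('s7','s8'):
    g=cv2.imread(f'pics/{n}.png',0)[100:150,265:305];m=(g<55).astype(np.uint8)
    _,l,st,ce=cv2.connectedComponentsWithStats(m);i=1+st[1:,4].argmax();print(n,st[i],ce[i])
piv=np.array([.6187,.0297,.208])
for sg in(1,-1):
    p=piv+np.array([.105,.9945,0])*.13*sg+[0,0,.036];print(sg,proj('side',p).round(1),proj('top',p).round(1))
E
```

```text
14.4667 [0.39468086 0.23664991 0.361108  ] 0.051652907111607645
s7 [ 12   8  14  26 227] [17.09251101 21.11013216]
s8 [  0  28  40  22 389] [25.70179949 43.15681234]
1 [170.9 205.2] [192.8 164.2]
-1 [280.6 120.4] [334.7 176. ]
```

View pics/m8.png

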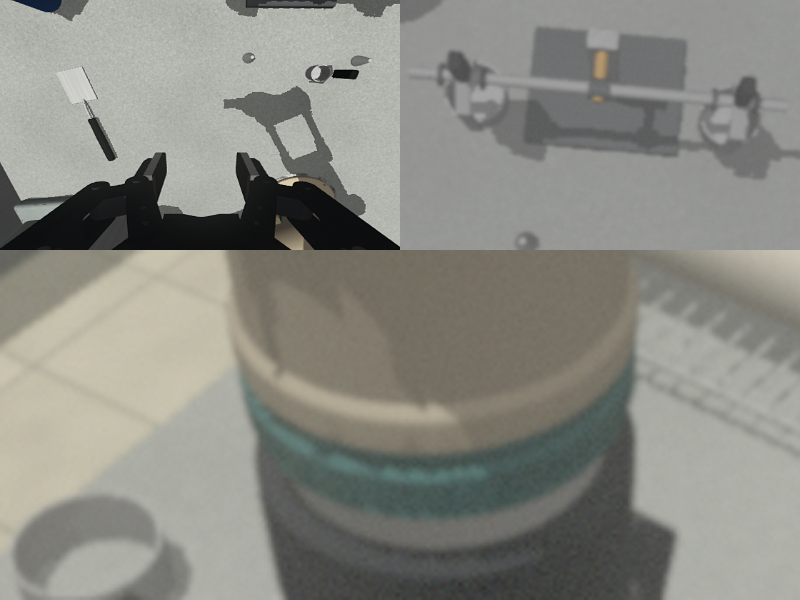

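Emit:
{"fn": "apply_moves", "kwargs": {"steps": [-1,-4,0,0,-2,-8,0,0,-3,-12,0,0,-4,-16,0,0,-5,-20,0,0,-6,-24,0,0,-7,-28,0,0,-8,-32,0,0]}}

```text
clock: 15.28
position: [0.3123, -0.0849, 0.3615]
ee_rot: [0.0, 0.999, -0.052, 0.0]
contact_force: [1.2, -0.1, 0.5]
width: 0.0517
gripper_force: 0.0
```

Emit:
{"fn": "apply_moves", "kwargs": {"steps": [0,-4,0,0,0,-8,0,0,0,-12,0,0,0,-12,0,0,0,-12,0,0,0,-12,0,0,0,-12,0,0,0,-12,0,0]}}

```text
clock: 15.95
position: [0.3132, -0.2017, 0.3615]
ee_rot: [-0.0, 0.999, -0.051, 0.0]
contact_force: [0.4, -0.8, -0.6]
width: 0.0519
gripper_force: 0.0
```

```bash
python3 - <<'E'
from h import *
d=get_image('side')[:,:,::-1];t=get_image('top')[:,:,::-1];s=get_state();print(s['clock'],s['position'])
cv2.imwrite('pics/s9.png',d);cv2.imwrite('pics/t9.png',t)
piv=np.array([.6187,.0297,.208])
G={'side':cv2.cvtColor(d,6),'top':cv2.cvtColor(t,6)}
for sg in(1,-1):
    p=piv+np.array([.105,.9945,0])*.13*sg+[0,0,.036];ob=[]
    for n in G:
        u,v=proj(n,p).astype(int);g=G[n][v-22:v+22,u-22:u+22]
        _,l,st,ce=cv2.connectedComponentsWithStats((g<(55 if n=='side' else 40)).astype(np.uint8))
        k=1+st[1:,4].argmax();c=ce[k]+[u-22,v-22];ob.append((n,*c));print(n,st[k],c.round(1),'exp',proj(n,p).round(1))
    print(sg,tri(*ob),'side only expected z spread', [proj('side',p+[0,0,dz]).round(1).tolist() for dz in(-.02,.02)])
E
```

```text
16.05 [ 0.31325287 -0.2017372   0.36155514]
side [ 13   4  28  30 384] [172.  202.5] exp [170.9 205.2]
top [21 19  9  9 48] [195.5 165.3] exp [192.8 164.2]
1 (array([0.6311, 0.1547, 0.2464]), [0.0018, 0.0018]) side only expected z spread [[173.7, 213.6], [168.0, 196.3]]
side [ 19   9  15  26 256] [282.  120.1] exp [280.6 120.4]
top [21 19  8 10 34] [336.1 178.1] exp [334.7 176. ]
-1 (array([ 0.6021, -0.1014,  0.2444]), [0.0011, 0.0011]) side only expected z spread [[280.8, 129.1], [280.4, 111.3]]
```

Emit:
{"fn": "apply_moves", "kwargs": {"steps": [0,0,0,0,0,0,0,0,0,0,0,0,0,0,0,0,0,0,0,0,0,0,0,0,0,0,0,0,0,0,0,0]}}

```text
clock: 16.72
position: [0.3131, -0.2029, 0.3613]
ee_rot: [0.0, 0.999, -0.052, -0.0]
contact_force: [-0.3, 0.0, -1.1]
width: 0.0519
gripper_force: 0.0
```

```bash
python3 - <<'E'
from h import *
b=cv2.imread('pics/s9.png').astype(int);d=get_image('side')[:,:,::-1].astype(int)
e=abs(d-b).max(2)[90:280,130:310];print(e.max(),(e>25).sum())
if (e>60).sum()<5: print(sign_off())
E
```

```text
12 0
the job is handed in; nothing more can be done
None
```

Both large dippers hang between their collars, one at each end of the bar; the bar is at rest and level (grip heights match within about 2 mm), the small dipper was not touched, and the job was handed in at about 17 s.

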